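Clamp a copper tube with the ratchet lever of a pipe clamp

TASK

In the blue pipe clamp, push the copper tube gently along its cradle until it is fully home against the end stop, then clamp it there with the red lever: turn the lever clockwise (seen from above) to tighten, and where the front pillars stop it, lift it off its serrations, swing it back, let it drop in and turn again, until the tube is held firm but not crushed. Do not force the lever against the pillars; leave it dropped down in its serrations with the tube still against the stop, and leave everything else where it is.

Things in the scene. Friction and masses are not known exactly. Their poses are not given: they have to be found in the camera images.
- clamp: blue pipe clamp bolted to the worktop, place and yaw vary. Base plate 120 (x) x 240 (y) x 12 mm; origin under its centre, on the spindle axis, z up. The tube lies along y in a steel V-cradle, y -70 to +105 mm, tube axis 60 mm above the worktop; end stop at y -70 mm, the tube enters from +y. The lever points to the -x side (towards the robot)
- bridge (a point): point on the spindle axis on top of the clamp's bridge, 114 mm above the worktop; the bridge is 100 (x) x 130 (y) x 14 mm on four 14 mm pillars at x +-34, y +-50 mm whose bare tops reach 162 mm, above the lever. The lever can swing only between the two front (-x) pillars, about 0.74 rad either side of -x
- stop_face (a point): centre of the end stop's face that the tube must touch, on the cradle axis 60 mm above the worktop; axes as the clamp's (+y points out of the cradle to the open end)
- stop: dark steel end stop plate of the clamp, 48 x 10 x 66 mm, fixed; its face is point stop_face
- tube: copper tube, 28 mm diameter, 200 mm long, about 0.35 kg, with a brass collar 41 mm across on the last 16 mm of its outer end, lying loose in the V-cradle 15 to 35 mm short of the end stop; origin on its axis at the inner end, +y runs along it to the outer end. Slides along the cradle at about 2 to 5 N
- tube_end (a point): centre of the flat outer end face of the tube's brass collar (the face to push on), 200 mm from the inner end
- shoe: pressure shoe with a black rubber facing under the bridge, 40 x 48 mm, origin at the nominal centre of its lower face. The facing is up to 1.3 mm thicker or thinner, unknown, so its height does not tell when it grips the tube's top (74 mm up). Clockwise turning lowers it 3 mm per rad, from about 2 to 6 mm of gap; from touching, 0.2 rad holds, 0.35 is firm, over 0.5 crushes
- lever: red clamping lever on the spindle. Origin on the spindle axis at worktop height when seated (rises with it); the arm points along its -x. Hub 50 mm across, its screw head at 167 mm; the level part of the arm is 13 mm wide, 14 mm tall, from 50 to 126 mm from the axis. Clockwise from above tightens. The spindle holds by itself when the lever is let go
- lever_axis (a point): point on the spindle axis at the lever arm's mid height, 148 mm above the worktop when seated. Seated, the lever turns the spindle through 12 serrations (0.52 rad pitch, about 0.08 rad play). Lifted over 7 mm (travel 12 mm, spring and weight 6 to 9 N) it swings free. Let go it drops in, or stays perched 3 to 7 mm high on the tips until turned a little more
- lever_grip (a point): grip point in the middle of the lever arm's width and height, 90 mm from the axis, 148 mm above the worktop when seated. Sideways push needed here: the free spindle turns at about 5.5 N; the tube is held firm when turning takes about 8.5 to 10.5 N; beyond 13 N it is crushed. A pillar in the way also feels like a hard stop
- detergent: white detergent bottle with blue cap, 72 mm across, 210 mm tall; origin under its centre
- paste_tin: round tin with a green label, 82 mm across, 90 mm tall; origin under its centre
- tape_roll: white roll of thread tape lying flat, 56 mm across, 14 mm high; origin under its centre
- wrench: steel adjustable wrench lying flat, 204 mm long; origin under its middle
- screwdriver: screwdriver with yellow handle lying flat, 200 mm long; origin under its middle
- offcut: short copper offcut standing on end, 28 mm across, 55 mm tall; origin under its centre
- stop_valve: brass stop valve with a red wheel standing on its foot, 67 mm tall; origin under its centre
Not all that is in view belongs to the job. What is shaped like the tube but purple is not meant.

How it is judged (in metres and radians):
On the way, in this order (a step that is already met when the one before it is completed fails the run):
1. the tube is pushed fully home against the end stop (y of tube in the frame of stop_face below 0.003 m and angle between the y axis of tube and the y axis of clamp, either way round below 0.04 rad), for 0.2 s.
2. the lever is lifted off its serrations (z of lever_grip in the frame of clamp above 0.155 m), for 0.05 s.
At the end, for the whole second after the job is handed in: the tube's inner end is within 3 mm of the end stop and in line with the cradle, the shoe presses on it with more than 60 N (lever turned up to about 7.6 N or more at the grip point), the lever is down in its serrations (less than 2 mm up), and nothing moves (all of step 1 and z of lever_grip in the frame of clamp below 0.15 m and contact force between shoe and tube above 60 N and linear speed of tube below 0.01 m/s and angular speed of lever below 0.1 rad/s); the robot touches nothing.
It fails at once if the tube is crushed: the shoe presses on it with more than 250 N (contact force between shoe and tube above 250 N).
It fails at once if the tube is rammed into the end stop with more than 80 N (contact force between tube and stop above 80 N).
It fails at once if the lever is forced against the clamp's pillars with more than 60 N (contact force between lever and clamp above 60 N).
It fails at once if another thing on the worktop is moved by more than 30 mm (distance of any of detergent, paste_tin, tape_roll, wrench, screwdriver, offcut, stop_valve from where it was at the start of the episode above 0.03 m).
It also fails if it takes over 72 s, if anything falls off the work surface, if the arm or the gripper's body presses on something with over 40 N, if the wrist force passes 120 N, or if a joint passes its speed limit or range.

ROBOT

A 6-joint arm with a two-finger parallel gripper is mounted at the origin on the work surface. World frame = base frame: x ahead of the robot, y to its left, z up, the work surface at z = 0. Lengths are in mm, angles in rad, forces in N, time in s.
With the tool pointing down it reaches from about 400 to 925 mm from the base axis. Payload 12.5 kg.
Tool frame: the origin (TCP) lies midway between the tips of the shut fingers; the grasp point (between the pads) lies 19 mm behind it (env.pinch_z is the z of the grasp point in the tool frame, in mm); z points along the fingers, y is the line along which they close (so a half turn about z gives the same grasp; the last joint's range is limited). The gripper opens to 95 mm and grips with 3 to 60 N. Pads are 20 mm wide; open, the fingers measure 119 mm over their backs; the gripper's body (75 mm by 180 mm) begins 59 mm behind the grasp point.
Start: joints at [1.244, 0.491, 1.559, -0, 1.092, -0.106], TCP at [136.863, 609.849, 214.661] pointing down, gripper open.
Joint ranges: [-3.1, 3.1], [-0.84, 2.19], [0.05, 2.79], [-1.13, 4.28], [0.06, 2.93], [-2.69, 2.69]. Speed limits (rad/s): [2.22, 2.22, 2.79, 3.14, 3.14, 3.14].

INTERFACE

Orientations are given as [roll, pitch, yaw] about the fixed x, y, z axes, in that order (R = Rz(yaw) Ry(pitch) Rx(roll)).
In Python, from cell import env, eyes gives the robot as it stands.
- The arm moves only by the shell command python3 -m inch 'ROWS'. ROWS is JSON, a list of rows, each a list of 3 entries, a list of its own where there are three numbers: the shift along the tool's x, y, z in units of 60 mm (1.0 is 60 mm), then the turn about the tool's z in units of 5 degrees (1.0 is 5 degrees), then the closure, from -1 (fully open) to 1 (shut). In form: [[[tx, ty, tz], turn, claw], ...]. A call has exactly 10 rows; each row shifts and turns the commanded pose from where the row before left it, along the tool's axes as they then stand; what a row does not reach is not made up. A row lasts 1/8 s, in which the tool goes at most 62.5 mm and 10.7 degrees, less where a joint would pass 70% of its speed; a pose out of reach is approached as far as the arm can. A call is refused whole if a number of a shift passes 1 or a number of a turn 1, either way. A call with a gripper value outside its range is refused whole. The fingers move at their own pace and stop on an object; the grip force is fixed at half the most. Time passes only in rows, so rows that do not move let the fingers close, or fill a call up. It gives the time, the measured TCP pose, the force, the opening and the grip force at its end, in the units of the state.
- env.state(): the state, without advancing time (a new reading comes with each control period).
- eyes.read_camera(name): name is "scene" or "top" or "wrist"; returns a dict with "pixels" (420x560x3 uint8, red, green, blue), "fx", "fy", "cx", "cy" (pixels), "distortion" ([k1, k2, p1, p2, k3] as OpenCV has them; the pictures are not rectified), "extrinsics" (4x4, takes a point from world to camera coordinates). Camera axes: x right, y down, z forward; pixel columns grow to the right and rows downward; lengths in mm; the calibration is good to about 2 mm. A picture is of the moment at which its call begins. There is no depth.
- env.job_done(): hands the job in; it is judged then, once.
Trained networks look in a picture, given as the dict that the camera call returned (one of the last four; its "shot" number tells which), for a name from the list of things; names that differ only in an ending like _2 or _b are one class to them, and where a whole thing is asked for, a point or a joint stands for the part that bears it (a point fixed in the world has none). Each returns a list of dicts, best first, with "score" (0 to 1); they miss things now and then, are a little off and sometimes report something else, mostly with a low value. They report only what shows in the picture. A call takes as long as a camera call. They do not tell look-alikes from the thing itself.
- eyes.boxes_of(name, picture): "centre" ([row, column] in pixels, amid what is visible of it).
- eyes.cut_out(name, picture): "mask" (420x560 bool, what is visible of it) and "centre" ([row, column] in pixels, amid what is visible of it).
- eyes.spot_point(name, picture): "centre" ([row, column] in pixels: a listed point, or the origin of a listed thing).
The state is a dict: "t": time; "joints": joint angles; "qvel": joint speeds; "tau": joint torques, N m; "eef_pos": TCP position; "tcp_rot": TCP orientation; "ft_force": force on the tool from outside, world axes, zero at the start; "moment": the same for the moment, N m; "opening": opening from 0.0 (shut) to 1.0 (fully open); "grip_force": force on a finger pad.
Only numpy, scipy, OpenCV 4.12 (cv2) and the standard library are available. Lean on these libraries where they do the work, as an engineer would, in place of code of your own. Each camera call takes 0.05 s, during which the arm holds its last target. There are 200 camera calls.

## Working session

There is one attempt and no reset: what is moved stays moved. The work goes in short steps, Python scripts to look and compute and a shell command to move; the robot and the scene stay as the last step left them, time stands still between calls to the robot, and variables do not carry over. Pictures are saved under pics/ and viewed, at most 10 in all, crops included, and the job is handed in when it is done.

```bash
ls; mkdir -p pics
cat > h.py <<'E'
import numpy as np, cv2
from cell import env, eyes
from scipy.spatial.transform import Rotation as R
def ray(p,rc):
    K=np.array([[p['fx'],0,p['cx']],[0,p['fy'],p['cy']],[0,0,1.]])
    u=cv2.undistortPoints(np.array([[[rc[1],rc[0]]]],float),K,np.array(p['distortion'],float))[0,0]
    T=np.array(p['extrinsics'],float);Rm=T[:3,:3];o=-Rm.T@T[:3,3]
    return o,Rm.T@np.array([u[0],u[1],1.])
def atz(p,rc,z):
    o,d=ray(p,rc);return o+d*(z-o[2])/d[2]
def tri(rs):
    A=np.zeros((3,3));b=np.zeros(3)
    for o,d in rs:
        d=d/np.linalg.norm(d);P=np.eye(3)-np.outer(d,d);A+=P;b+=P@o
    x=np.linalg.solve(A,b);return x
def proj(p,X):
    K=np.array([[p['fx'],0,p['cx']],[0,p['fy'],p['cy']],[0,0,1.]]);T=np.array(p['extrinsics'],float)
    q,_=cv2.projectPoints(np.array(X,float).reshape(-1,1,3),cv2.Rodrigues(T[:3,:3])[0],T[:3,3],K,np.array(p['distortion'],float));return q[:,0]
def save(p,n): cv2.imwrite('pics/'+n,cv2.cvtColor(p['pixels'],cv2.COLOR_RGB2BGR))
E
python3 - <<'E'
from h import *
Z={'bridge':114,'stop_face':60,'tube_end':60,'lever_axis':148,'lever_grip':148,'clamp':0}
for c in ('scene','top'):
    p=eyes.read_camera(c);save(p,c+'0.png')
    for n,z in Z.items():
        for r in eyes.spot_point(n,p)[:2]:
            print(c,n,round(r['score'],2),np.round(r['centre']),np.round(atz(p,r['centre'],z)))
s=env.state();print(s)
E
```

```text
pics
scene bridge 0.84 [206. 232.] [596. -84. 114.]
scene tube_end 0.79 [266. 353.] [435. 232.  60.]
scene tube_end 0.72 [246. 273.] [559.  63.  60.]
scene lever_grip 0.97 [188. 266.] [504. -65. 148.]
scene clamp 0.65 [239. 236.] [592. -82.   0.]
scene clamp 0.3 [182. 200.] [ 549. -412.    0.]
top bridge 0.64 [176. 323.] [601. -87. 114.]
top stop_face 0.62 [180. 345.] [ 614. -156.   60.]
top tube_end 0.97 [240. 222.] [393. 177.  60.]
top tube_end 0.81 [278. 345.] [ 331. -183.   60.]
top lever_axis 0.72 [171. 323.] [604. -84. 148.]
top lever_grip 0.67 [206. 313.] [503. -66. 148.]
top clamp 0.94 [189. 322.] [597. -98.   0.]
{'t': 0.7, 'joints': array([ 1.24441581e+00,  4.90869913e-01,  1.55893650e+00, -3.27270150e-05,
        1.09171016e+00, -1.05587944e-01]), 'qvel': array([ 0.0015206 ,  0.00122885, -0.00134872,  0.00092012,  0.00030129,
        0.00087796]), 'tau': array([ 1.62423210e-03, -6.12338734e+01, -2.58407128e+01,  6.93690288e-02,
        4.46693029e-02, -2.98370924e-05]), 'eef_pos': array([136.85356036, 609.82791271, 214.66705523]), 'tcp_rot': array([3.14152005e+00, 3.69008129e-05, 2.92081516e+00]), 'ft_force': array([-0.44700777,  0.74129315,  0.3616347 ]), 'moment': array([ 0.00894692, -0.03785325,  0.03030972]), 'grip_force': 0.0, 'opening': 1.000161559331889}
```

View pics/scene0.png

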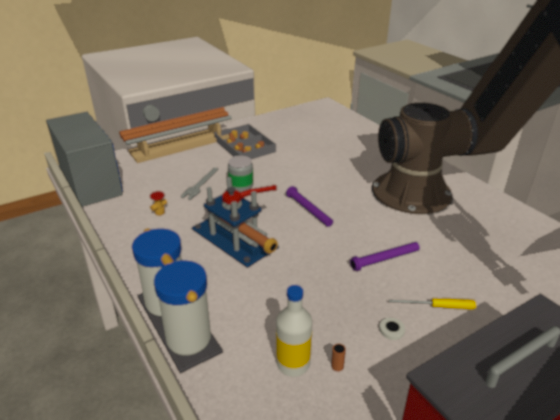

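View pics/top0.png

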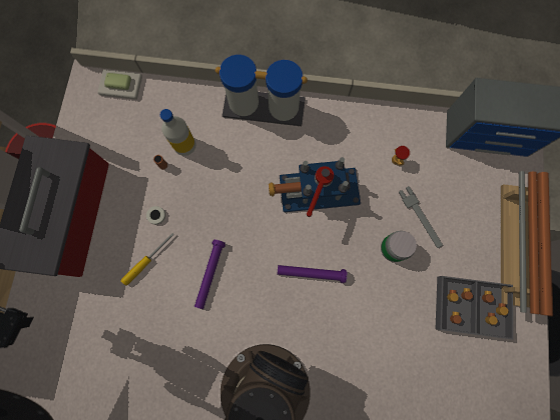

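The clamp is near (600,-86) with the lever towards the robot (scene at row 188, col 266). The copper tube's end is at scene row 246, col 273. The purple tubes are decoys. I'll move over it for a closer wrist view.

```bash
python3 -m inch '[[[-0.6,-0.6,-0.2],0,0],[[-0.7,-0.67,-0.3],0,0],[[-0.7,-0.67,-0.3],0,0],[[-0.7,-0.67,-0.3],0,0],[[-0.7,-0.67,-0.3],0,1],[[-0.7,-0.67,0],0,1],[[-0.7,-0.67,0],0,1],[[-0.7,-0.67,0],0,1],[[-0.7,-0.67,0],0,1],[[-0.7,-0.67,0],0,1]]'
python3 - <<'E'
from h import *
s=env.state();print(s['eef_pos'],s['tcp_rot'],s['joints'])
Z={'bridge':114,'stop_face':60,'tube_end':60,'lever_axis':148,'lever_grip':148,'clamp':0}
for c in ('wrist','top','scene'):
    p=eyes.read_camera(c);
    if c=='wrist': save(p,c+'1.png'); print(np.linalg.inv(np.array(p['extrinsics'])).round(2))
    for n,z in Z.items():
        for r in eyes.spot_point(n,p)[:2]:
            print(c,n,round(r['score'],2),np.round(r['centre']),np.round(atz(p,r['centre'],z)))
E
```

```text
t: 1.95
eef_pos: [454.5, 129.2, 299.0]
tcp_rot: [3.141, 0.001, 2.921]
ft_force: [1.4, 0.5, -0.3]
opening: 0.027
grip_force: 0.0
[454.51515792 129.23969331 298.95720431] [3.14114086e+00 7.60979127e-04 2.92065999e+00] [ 1.37026092e-01  1.84348816e-01  1.79471863e+00  1.70621723e-04
  1.16165418e+00 -1.21290555e+00]
[[ 2.2000e-01  9.5000e-01  2.4000e-01  3.8854e+02]
 [ 9.8000e-01 -2.1000e-01 -5.0000e-02  1.4256e+02]
 [-0.0000e+00  2.4000e-01 -9.7000e-01  4.6894e+02]
 [ 0.0000e+00  0.0000e+00  0.0000e+00  1.0000e+00]]
wrist bridge 0.66 [338. 123.] [597. -91. 114.]
wrist tube_end 0.71 [116. 315.] [399. 185.  60.]
wrist tube_end 0.67 [140.  25.] [ 345. -159.   60.]
wrist lever_grip 0.75 [282. 105.] [509. -65. 148.]
top stop_face 0.65 [202. 312.] [537. -68.  60.]
top stop_face 0.61 [181. 343.] [ 610. -150.   60.]
top tube_end 0.61 [276. 347.] [ 335. -186.   60.]
top tube_end 0.55 [190. 266.] [554.  71.  60.]
top lever_axis 0.73 [191. 270.] [529.  55. 148.]
top lever_axis 0.72 [172. 324.] [600. -86. 148.]
top lever_grip 0.66 [205. 313.] [504. -65. 148.]
top clamp 0.81 [191. 322.] [592. -95.   0.]
scene bridge 0.76 [204. 233.] [592. -88. 114.]
scene tube_end 0.74 [247. 274.] [561.  68.  60.]
scene tube_end 0.57 [264. 356.] [424. 229.  60.]
scene lever_axis 0.9 [193. 232.] [591. -91. 148.]
scene lever_axis 0.3 [211. 161.] [ 780. -115.  148.]
scene lever_grip 0.88 [187. 267.] [498. -66. 148.]
scene clamp 0.67 [239. 234.] [598. -84.   0.]
```

View pics/wrist1.png

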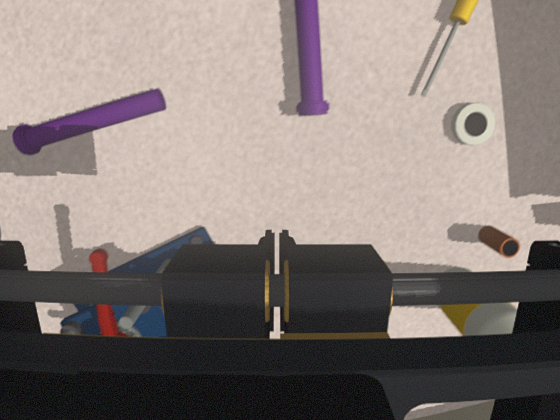

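The wrist view is mostly blocked by the gripper: lever tip near row 260, col 98, with the clamp half hidden. I'll refine the yaw from the base-plate outline in the overhead picture.

Run:
```python
from h import *
from scipy.optimize import minimize
ps={}
for c in ('top','scene'):
    p=eyes.read_camera(c)
    im=cv2.imread(f'pics/{c}0.png');hsv=cv2.cvtColor(im,cv2.COLOR_BGR2HSV)
    m=cv2.inRange(hsv,(95,110,30),(125,255,255))
    cl=eyes.cut_out('clamp',p)
    print(c,[(round(r['score'],2),np.round(r['centre']),r['mask'].sum()) for r in cl[:3]])
    ps[c]=(p,m)
# silhouette fit of base plate + bridge in both views
def boxpts(x0,x1,y0,y1,z0,z1): return np.array([[x,y,z] for x in(x0,x1) for y in(y0,y1) for z in(z0,z1)],float)
B=[boxpts(-60,60,-120,120,0,12),boxpts(-50,50,-65,65,100,114)]
def sil(p,v):
    c,s=np.cos(v[2]),np.sin(v[2]);M=np.array([[c,-s,0],[s,c,0],[0,0,1]])
    o=np.zeros((420*2,560*2),np.uint8)
    for b in B:
        q=proj(p,b@M.T+[v[0],v[1],0])
        cv2.fillConvexPoly(o,cv2.convexHull((q*2*16).round().astype(np.int32)),255,shift=4)
    return cv2.resize(o,(560,420),interpolation=cv2.INTER_AREA)/255.
w={}
for c,(p,m) in ps.items():
    k=sil(p,(598,-87,.23))>0; k=cv2.dilate(k.astype(np.uint8),np.ones((25,25)))>0
    mm=cv2.morphologyEx(((m>0)&k).astype(np.uint8),cv2.MORPH_CLOSE,np.ones((5,5))); w[c]=mm
def cost(v,cs):
    # inside non-blue weighs little (occluders), blue outside weighs full
    t=0
    for c in cs:
        s=sil(ps[c][0],v);t+=(w[c]*(1-s)).sum()*2+((1-w[c])*s).sum()
    return t
for cs in (['top'],['scene'],['top','scene']):
    r=min((minimize(cost,(598,-87,y),args=(cs,),method='Nelder-Mead',options=dict(initial_simplex=[(598,-87,y),(610,-87,y),(598,-75,y),(598,-87,y+.08)])) for y in (.15,.25,.35)),key=lambda r:r.fun)
    print(cs,r.x,r.fun,[w[c].sum() for c in cs])
v=r.x;out=[]
for c in ('top','scene'):
    im=cv2.imread(f'pics/{c}0.png');cs,_=cv2.findContours((sil(ps[c][0],v)>.5).astype(np.uint8),0,1)
    cc=(235,190) if c=='scene' else (320,185)
    big=cv2.resize(im[cc[1]-65:cc[1]+85,cc[0]-65:cc[0]+65],None,fx=3,fy=3,interpolation=cv2.INTER_CUBIC)
    o=np.array([cc[0]-65,cc[1]-65]); [cv2.polylines(big,[((k-o)*3)],True,(0,255,255),1) for k in cs]; out.append(big)
cv2.imwrite('pics/fit.png',np.hstack(out))
```

```text
top [(0.79, array([187., 324.]), np.int64(3116))]
scene [(0.75, array([225., 231.]), np.int64(3490))]
['top'] [ 5.92080696e+02 -8.80964541e+01  2.49146199e-01] 1457.698039215686 [np.uint64(1988)]
['scene'] [ 6.02411407e+02 -8.91353100e+01  6.56672112e-02] 2128.541176470588 [np.uint64(1544)]
['top', 'scene'] [ 5.93671556e+02 -8.91717302e+01  2.12161595e-01] 3637.0509803921564 [np.uint64(1988), np.uint64(1544)]
```

View pics/fit.png

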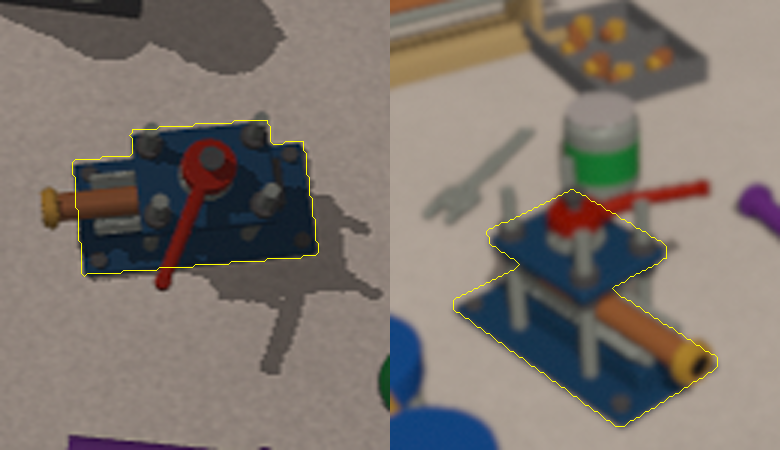

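The fit is good: clamp at about (595,-88), yaw about 0.23. The tube's end is about 158 mm out along +y, and the lever is already about 0.45 rad clockwise. I'll turn the tool so its body stays clear of the pillars, then come down outside the tube's end.

```bash
python3 -m inch '[[[0,0,0.3],1,1],[[0,0,0.35],1,1],[[0,0,0.35],1,1],[[0,0,0.35],1,1],[[0,0,0.35],1,1],[[0,0,0.35],1,1],[[0,0,0.35],1,1],[[0,0,0.3],1,1],[[0,0,0.3],1,1],[[0,0,0.3],1,1]]'; python3 -m inch '[[[0,0,0],0.95,1],[[0,0,0],0.95,1],[[0,0,0],0.95,1],[[-0.3,0.4,0],0,1],[[-0.3,0.5,0],0,1],[[-0.2,0.57,0],0,1],[[0,0,0.2],0,1],[[0,0,0.3],0,1],[[0,0,0.3],0,1],[[0,0,0],0,1]]'
cat >> h.py <<'E'
C=np.array([595,-88.]);YAW=.23
def incl(X,C=C,y=YAW):
    d=np.array(X[:2])-C;c,s=np.cos(y),np.sin(y);return np.array([c*d[0]+s*d[1],-s*d[0]+c*d[1]])
E
python3 - <<'E'
from h import *
s=env.state();print(s['eef_pos'],s['tcp_rot'],incl(s['eef_pos']))
for c in ('scene','top','wrist'):
    p=eyes.read_camera(c);save(p,c+'2.png')
    for r in eyes.spot_point('tube_end',p)[:3]:
        X=atz(p,r['centre'],60);print(c,round(r['score'],2),np.round(r['centre']),X.round(),incl(X).round())
E
```

```text
t: 4.45
eef_pos: [453.9, 131.1, 100.1]
tcp_rot: [3.141, 0.0, 2.045]
ft_force: [0.1, 0.2, 0.3]
opening: 0.002
grip_force: 0.0
t: 5.7
eef_pos: [548.9, 104.4, 51.3]
tcp_rot: [-3.138, -0.001, 1.8]
ft_force: [-0.4, -0.8, 0.3]
opening: 0.004
grip_force: 0.0
[548.9087461  104.38653681  51.30444686] [-3.13834519e+00 -6.11986176e-04  1.79966935e+00] [ -1.0176988  197.82807566]
scene 0.98 [265. 354.] [431. 232.  60.] [-87. 349.]
scene 0.46 [248. 271.] [568.  67.  60.] [  9. 157.]
top 0.92 [275. 348.] [ 340. -188.   60.] [-271.  -39.]
top 0.78 [190. 269.] [558.  63.  60.] [ -2. 156.]
wrist 0.88 [32. 46.] [425. 183.  60.] [-104.  303.]
wrist 0.63 [329. 277.] [560.  62.  60.] [  1. 154.]
```

```bash
python3 -m inch '[[[-0.15,0,0],0,1],[[-0.15,0,0],0,1],[[-0.15,0,0],0,1],[[-0.1,0,0],0,1],[[-0.06,0,0],0,1],[[-0.06,0,0],0,1],[[-0.06,0,0],0,1],[[-0.06,0,0],0,1],[[-0.06,0,0],0,1],[[-0.06,0,0],0,1]]'; python3 -c "
from h import *
print(incl(env.state()['eef_pos']))"
```

```text
t: 7.25
eef_pos: [562.9, 50.9, 52.6]
tcp_rot: [3.142, -0.0, 1.799]
ft_force: [-0.9, 4.4, 2.0]
opening: 0.001
grip_force: 2.2
[  0.40675507 142.60492264]
```

```bash
python3 -m inch '[[[-0.015,0,0],0,1],[[-0.015,0,0],0,1],[[-0.01,0,0],0,1],[[-0.01,0,0],0,1],[[0,0,0],0,1],[[0,0,0],0,1],[[0,0,0],0,1],[[0,0,0],0,1],[[0,0,0],0,1],[[0,0,0],0,1]]'; python3 -c "
from h import *
print(incl(env.state()['eef_pos']))"
```

```text
t: 8.5
eef_pos: [563.3, 49.3, 52.7]
tcp_rot: [-3.142, -0.001, 1.799]
ft_force: [-1.8, 13.4, 3.4]
opening: 0.005
grip_force: 6.7
[  0.39740183 140.94504134]
```

```bash
python3 -m inch '[[[-0.01,0,0],0,1],[[-0.01,0,0],0,1],[[0,0,0],0,1],[[0,0,0],0,1],[[0,0,0],0,1],[[0,0,0],0,1],[[0,0,0],0,1],[[0,0,0],0,1],[[0,0,0],0,1],[[0,0,0],0,1]]'
python3 - <<'E'
from h import *
s=env.state();print(incl(s['eef_pos']))
for c in ('scene','top'):
    p=eyes.read_camera(c)
    for n,z in (('tube_end',60),('lever_grip',148),('lever_axis',148)):
      for r in eyes.spot_point(n,p)[:3]:
        X=atz(p,r['centre'],z);print(c,n,round(r['score'],2),np.round(r['centre']),X.round(),incl(X).round())
E
```

```text
t: 9.75
eef_pos: [563.2, 49.2, 52.6]
tcp_rot: [-3.141, -0.003, 1.799]
ft_force: [-1.6, 23.2, 3.9]
opening: 0.005
grip_force: 11.2
[  0.33871794 140.87309408]
scene tube_end 0.94 [263. 356.] [422. 226.  60.] [-97. 346.]
scene tube_end 0.69 [191. 291.] [ 377. -132.   60.] [-222.    7.]
scene tube_end 0.68 [238. 234.] [628. -19.  60.] [47. 59.]
scene lever_grip 0.69 [329. 389.] [560. 481. 148.] [ 96. 562.]
top tube_end 0.59 [276. 347.] [ 337. -186.   60.] [-274.  -37.]
top tube_end 0.38 [171. 326.] [636. -98.  60.] [ 38. -19.]
top lever_grip 0.98 [204. 314.] [508. -67. 148.] [-80.  40.]
top lever_axis 0.88 [171. 326.] [603. -92. 148.] [ 7. -6.]
```

The tube is home: the force rose from 4 to 23 N with no further motion. Backing off, rising, and turning to the lever.

```bash
python3 -m inch '[[[0.3,0,0],0,1],[[0.5,0,0],0,1],[[0,0,-0.35],-1,1],[[0,0,-0.37],-1,1],[[0,0,-0.37],-1,1],[[0,0,-0.37],-1,1],[[0,0,-0.37],-1,0.5],[[0,0,-0.37],-1,0],[[0,0,-0.37],-1,0],[[0,0,-0.37],-1,0]]'; python3 -m inch '[[[0,0,0],-0.94,0],[[0,0,0],-0.94,0],[[0,0,0],-0.94,0],[[0,0,0],-0.94,0],[[0,0,0],-0.94,0],[[0.03,-0.5,0],0,0],[[0.03,-0.6,0],0,0],[[0.03,-0.6,0],0,0],[[0.03,-0.6,0],0,0],[[0.03,-0.5,0],0,0]]'
python3 - <<'E'
from h import *
s=env.state();print(s['eef_pos'],s['tcp_rot'],s['opening'],incl(s['eef_pos']))
for c in ('wrist','top','scene'):
    p=eyes.read_camera(c);save(p,c+'3.png')
    for n,z in (('tube_end',60),('lever_grip',148),('lever_axis',148)):
      for r in eyes.spot_point(n,p)[:2]:
        X=atz(p,r['centre'],z);print(c,n,round(r['score'],2),np.round(r['centre']),X.round(),incl(X).round())
E
```

```text
t: 11.4
eef_pos: [552.8, 93.7, 229.6]
tcp_rot: [-3.141, 0.0, 2.5]
ft_force: [0.7, 0.2, 0.4]
opening: 0.366
grip_force: 0.0
t: 12.65
eef_pos: [504.7, -68.8, 228.9]
tcp_rot: [-3.141, 0.0, 2.907]
ft_force: [0.1, -0.1, -0.4]
opening: 0.501
grip_force: 0.0
[504.67263541 -68.82692195 228.94319673] [-3.14089615e+00  5.25549928e-05  2.90734551e+00] 0.500915015680589 [-83.57768859  39.26079068]
wrist tube_end 0.87 [222. 393.] [568.  36.  60.] [  2. 127.]
wrist tube_end 0.87 [ 55. 129.] [ 352. -175.   60.] [-257.  -29.]
wrist lever_grip 0.58 [210. 282.] [506. -67. 148.] [-82.  41.]
wrist lever_axis 0.92 [319. 279.] [594. -90. 148.] [-1. -1.]
top tube_end 0.81 [239. 218.] [394. 188.  60.] [-133.  314.]
top tube_end 0.59 [276. 346.] [ 337. -184.   60.] [-273.  -35.]
scene tube_end 0.96 [243. 266.] [570.  43.  60.] [  5. 133.]
scene tube_end 0.63 [189. 291.] [ 371. -138.   60.] [-229.    2.]
scene lever_grip 0.78 [186. 264.] [500. -78. 148.] [-90.  31.]
scene lever_axis 0.7 [192. 230.] [ 594. -100.  148.] [ -3. -11.]
scene lever_axis 0.24 [186. 270.] [489. -67. 148.] [-98.  44.]
```

View pics/wrist3.png

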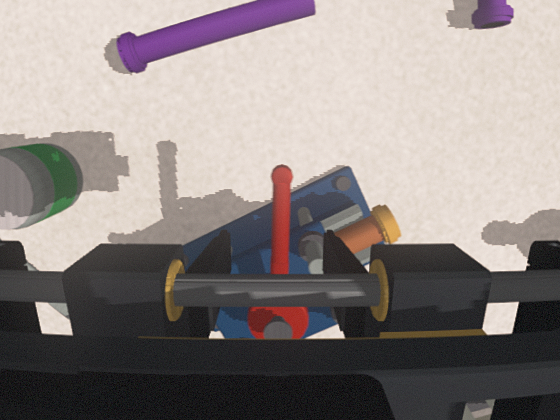

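The wrist view shows the lever straight up at column 281, centred between the open fingers (columns 210 to 350). It is aligned with the tool's x axis. The hub is at row 325 and the tube's collar at (222,393) is home. Descending and gripping.

```bash
cat >> h.py <<'E'
AX=np.array([594.5,-89.5])
def rep():
    s=env.state();p=s['eef_pos'];f=s['ft_force'];r=(p[:2]-AX)/1000
    T=s['moment'][2]+r[0]*f[1]-r[1]*f[0]
    a=np.arctan2(r[1],r[0])
    print('t',round(s['t'],2),'pos',p.round(1),'yaw',s['tcp_rot'][2].round(3),'ang',a.round(3),'rel_cw',round((np.pi+.22-a)%(2*np.pi),3) ,'r',np.hypot(*r).round(4),'f',f.round(1),'Mz',s['moment'][2].round(2),'Fgrip',round(T/.09,2),'Fr',round(f[:2]@r/np.hypot(*r),1),'open',round(s['opening']*95,1),'g',s['grip_force'],'j6',s['joints'][5].round(2))
E
python3 -m inch '[[[0,0,0.2],0,0],[[0,0,0.3],0,0],[[0,0,0.3],0,0],[[0,0,0.3],0,0],[[0,0,0.3],0,0],[[0,0,0.27],0,0.2],[[0,0,0],0,1],[[0,0,0],0,1],[[0,0,0],0,1],[[0,0,0],0,1]]' >/dev/null; python3 -c "
from h import *;rep()"
```

```text
t 14.5 pos [505.4 -67.6 129.3] yaw 2.908 ang 2.9 rel_cw 0.461 r 0.0917 f [-0.5  0.3  0.6] Mz 0.02 Fgrip 0.01 Fr 0.5 open 12.5 g 30.000048279762268 j6 -1.6
```

```bash
python3 -m inch '[[[0,0.04,0],0.3,1],[[0,0.04,0],0.3,1],[[0,0.04,0],0.3,1],[[-0.001,0.04,0],0.3,1],[[-0.001,0.04,0],0.3,1],[[-0.001,0.04,0],0.3,1],[[-0.001,0.04,0],0.3,1],[[-0.001,0.04,0],0.3,1],[[0,0,0],0,1],[[0,0,0],0,1]]' >/dev/null; python3 -c "
from h import *;rep()"
```

```text
t 15.75 pos [511.7 -49.6 129.2] yaw 2.698 ang 2.693 rel_cw 0.669 r 0.0919 f [-1.8 -2.2  6.5] Mz 0.15 Fgrip 4.48 Fr 0.7 open 12.7 g 30.012320280075073 j6 -1.35
```

```bash
python3 -m inch '[[[0,0,0],0,1],[[0,0,-0.04],0,1],[[0,0,-0.045],0,1],[[0,0,-0.045],0,1],[[0,0,-0.045],0,1],[[0,0,0],0,1],[[0,0,0],0,1],[[0,0,0],0,1],[[0,0,0],0,1],[[0,0,0],0,1]]' >/dev/null; python3 -c "
from h import *;rep()"
```

```text
t 17.0 pos [511.7 -49.5 139.3] yaw 2.698 ang 2.692 rel_cw 0.67 r 0.0919 f [ 4.4 -1.2 -7.5] Mz 0.04 Fgrip -0.41 Fr -4.5 open 12.7 g 29.999323189258575 j6 -1.35
```

Lifted free: −7.5 N vertical, no torque. Swinging back two pitches and lowering.

```bash
python3 -m inch '[[[-0.002,-0.08,0],-0.6,1],[[-0.006,-0.134,0],-1,1],[[-0.006,-0.134,0],-1,1],[[-0.006,-0.134,0],-1,1],[[-0.006,-0.134,0],-1,1],[[-0.006,-0.134,0],-1,1],[[-0.006,-0.134,0],-1,1],[[-0.006,-0.134,0],-1,1],[[-0.006,-0.134,0],-1,1],[[-0.006,-0.134,0],-1,1]]' >/dev/null; python3 -c "
from h import *;rep()"; python3 -m inch '[[[-0.006,-0.134,0],-1,1],[[-0.006,-0.134,0],-1,1],[[-0.004,-0.115,0],-0.86,1],[[0,0,0],0,1],[[0,0,0.04],0,1],[[0,0,0.045],0,1],[[0,0,0.045],0,1],[[0,0,0.035],0,1],[[0,0,0],0,1],[[0,0,0],0,1]]' >/dev/null; python3 -c "
from h import *;rep()"
```

```text
t 18.25 pos [ 510.  -124.3  139.3] yaw -2.745 ang -2.751 rel_cw 6.113 r 0.0914 f [ 4.6  2.7 -7.9] Mz -0.01 Fgrip -0.84 Fr -5.3 open 12.7 g 29.999027252197266 j6 -2.33
t 19.5 pos [ 521.3 -144.1  129.4] yaw -2.498 ang -2.501 rel_cw 5.863 r 0.0913 f [ 4.   3.9 -6.2] Mz -0.01 Fgrip -0.89 Fr -5.6 open 12.9 g 29.99891459941864 j6 -2.61
```

```bash
python3 -m inch '[[[0,0,0.02],0,1],[[-0.002,0.08,0],0.6,1],[[-0.003,0.094,0],0.7,1],[[-0.003,0.094,0],0.7,1],[[-0.003,0.094,0],0.7,1],[[-0.003,0.094,0],0.7,1],[[-0.003,0.094,0],0.7,1],[[-0.003,0.094,0],0.7,1],[[-0.002,0.067,0],0.5,1],[[-0.002,0.04,0],0.3,1]]' >/dev/null; python3 -c "
from h import *;rep()"
```

```text
t 20.75 pos [ 504.1 -103.7  129.1] yaw -2.986 ang -2.986 rel_cw 0.064 r 0.0915 f [-0.9 -2.   5.5] Mz 0.34 Fgrip 5.67 Fr 1.2 open 12.7 g 30.0488144159317 j6 -2.06
```

```bash
python3 -m inch '[[[-0.001,0.054,0],0.4,1],[[-0.001,0.054,0],0.4,1],[[-0.001,0.054,0],0.4,1],[[-0.001,0.054,0],0.4,1],[[-0.001,0.054,0],0.4,1],[[-0.001,0.054,0],0.4,1],[[-0.001,0.054,0],0.4,1],[[-0.001,0.054,0],0.4,1],[[-0.001,0.054,0],0.4,1],[[-0.001,0.04,0],0.3,1]]' >/dev/null; python3 -c "
from h import *;rep()"
```

```text
t 22.0 pos [504.4 -72.3 129.1] yaw 2.956 ang 2.953 rel_cw 0.408 r 0.0918 f [-2.5 -2.2  7.2] Mz 0.2 Fgrip 4.9 Fr 2.0 open 12.7 g 30.025266408920288 j6 -1.66
```

```bash
python3 -m inch '[[[-0.001,0.04,0],0.3,1],[[-0.001,0.04,0],0.3,1],[[-0.001,0.04,0],0.3,1],[[-0.001,0.04,0],0.3,1],[[-0.001,0.04,0],0.3,1],[[-0.001,0.04,0],0.3,1],[[-0.001,0.04,0],0.3,1],[[-0.001,0.04,0],0.3,1],[[-0.001,0.04,0],0.3,1],[[-0.001,0.04,0],0.3,1]]' >/dev/null; python3 -c "
from h import *;rep()"
```

```text
t 23.25 pos [511.7 -49.5 129.1] yaw 2.695 ang 2.692 rel_cw 0.67 r 0.092 f [-5.  -0.1  8.4] Mz 0.26 Fgrip 5.12 Fr 4.5 open 12.7 g 30.026158690452576 j6 -1.35
```

Still free (about 5 N), so I need another stroke: lift, swing back two pitches, drop, turn.

```bash
python3 -m inch '[[[0,0,-0.04],0,1],[[0,0,-0.05],0,1],[[0,0,-0.05],0,1],[[0,0,-0.05],0,1],[[0,0,0],0,1],[[-0.001,-0.054,0],-0.4,1],[[-0.005,-0.12,0],-0.9,1],[[-0.006,-0.134,0],-1,1],[[-0.006,-0.134,0],-1,1],[[-0.006,-0.134,0],-1,1]]' >/dev/null; python3 -c "
from h import *;rep()"; python3 -m inch '[[[-0.006,-0.134,0],-1,1],[[-0.006,-0.134,0],-1,1],[[-0.006,-0.134,0],-1,1],[[-0.006,-0.134,0],-1,1],[[-0.006,-0.134,0],-1,1],[[-0.006,-0.134,0],-1,1],[[-0.006,-0.134,0],-1,1],[[-0.006,-0.134,0],-1,1],[[-0.001,-0.021,0],-0.16,1],[[0,0,0],0,1]]' >/dev/null; python3 -m inch '[[[0,0,0],0,1],[[0,0,0.05],0,1],[[0,0,0.05],0,1],[[0,0,0.05],0,1],[[0,0,0.05],0,1],[[-0.001,0.054,0],0.4,1],[[-0.001,0.054,0],0.4,1],[[-0.001,0.054,0],0.4,1],[[-0.001,0.054,0],0.4,1],[[-0.001,0.027,0],0.2,1]]'>/dev/null; python3 -c "
from h import *;rep()"
```

```text
t 24.5 pos [503.4 -82.6 139.5] yaw 3.073 ang 3.066 rel_cw 0.296 r 0.0914 f [ 1.6  0.5 -7.4] Mz 0.04 Fgrip -0.19 Fr -1.6 open 12.5 g 29.999158680438995 j6 -1.79
t 27.0 pos [ 514.3 -132.8  129.1] yaw -2.658 ang -2.646 rel_cw 6.008 r 0.0912 f [-4.2 -3.5 10.8] Mz 0.45 Fgrip 6.16 Fr 5.3 open 12.8 g 30.172172784805298 j6 -2.43
```

```bash
python3 -m inch '[[[0,0.02,0],0.15,1],[[0,0.02,0],0.15,1],[[0,0.02,0],0.15,1],[[0,0.02,0],0.15,1],[[0,0.02,0],0.15,1],[[0,0.02,0],0.15,1],[[0,0.02,0],0.15,1],[[0,0.02,0],0.15,1],[[0,0,0],0,1],[[0,0,0],0,1]]'>/dev/null; python3 -c "
from h import *;rep()"
```

```text
t 28.25 pos [ 510.2 -124.2  129.1] yaw -2.762 ang -2.751 rel_cw 6.113 r 0.0912 f [-5.3 -4.1 10.7] Mz 0.54 Fgrip 7.81 Fr 6.5 open 12.7 g 30.18062263727188 j6 -2.31
```

```bash
python3 -m inch '[[[0,0.013,0],0.1,1],[[0,0.013,0],0.1,1],[[0,0.013,0],0.1,1],[[0,0.013,0],0.1,1],[[0,0.013,0],0.1,1],[[0,0.013,0],0.1,1],[[0,0,0],0,1],[[0,0,0],0,1],[[0,0,0],0,1],[[0,0,0],0,1]]'>/dev/null; python3 -c "
from h import *;rep()"
```

```text
t 29.5 pos [ 508.5 -119.9  129.1] yaw -2.814 ang -2.802 rel_cw 6.164 r 0.0912 f [-6.2 -4.5 10.8] Mz 0.46 Fgrip 7.27 Fr 7.4 open 12.7 g 30.213123857975006 j6 -2.25
```

Relieving the side loads by regripping, then a small further turn.

```bash
python3 -m inch '[[[0,0,0],0,0.5],[[0,0,0],0,0.5],[[0,0,0],0,0.5],[[0.005,0,0],0,1],[[0,0,0],0,1],[[0,0,0],0,1],[[0,0,0],0,1],[[0,0,0],0,1],[[0,0,0],0,1],[[0,0,0],0,1]]'>/dev/null; python3 -c "
from h import *;rep()"; python3 -m inch '[[[0,0.013,0],0.1,1],[[0,0.013,0],0.1,1],[[0,0.013,0],0.1,1],[[0,0.013,0],0.1,1],[[0,0.013,0],0.1,1],[[0,0.013,0],0.1,1],[[0,0.013,0],0.1,1],[[0,0.013,0],0.1,1],[[0,0,0],0,1],[[0,0,0],0,1]]'>/dev/null; python3 -c "
from h import *;rep()"
```

```text
t 30.75 pos [ 508.1 -119.1  127.6] yaw -2.815 ang -2.811 rel_cw 6.173 r 0.0913 f [-0.1 -5.1  0.1] Mz 0.25 Fgrip 7.72 Fr 1.7 open 12.7 g 29.923026859760284 j6 -2.25
t 32.0 pos [ 506.2 -113.2  127.6] yaw -2.885 ang -2.879 rel_cw 6.241 r 0.0914 f [-1.2 -6.1 -0.3] Mz 0.19 Fgrip 7.77 Fr 2.8 open 12.7 g 29.932778477668762 j6 -2.17
```

```bash
python3 -m inch '[[[0,0.013,0],0.1,1],[[0,0.013,0],0.1,1],[[0,0.013,0],0.1,1],[[0,0.013,0],0.1,1],[[0,0.013,0],0.1,1],[[0,0.013,0],0.1,1],[[0,0.013,0],0.1,1],[[0,0.013,0],0.1,1],[[0,0,0],0,1],[[0,0,0],0,1]]'>/dev/null; python3 -c "
from h import *;rep()"
```

```text
t 33.25 pos [ 504.8 -107.2  127.6] yaw -2.954 ang -2.947 rel_cw 0.026 r 0.0914 f [-1.3 -6.1  0.8] Mz 0.32 Fgrip 9.4 Fr 2.5 open 13.0 g 29.9501895904541 j6 -2.09
```

Run:
```python
from h import *
for i in range(8): eyes.read_camera('top'); rep()
```

```text
t 33.3 pos [ 504.8 -107.1  127.6] yaw -2.954 ang -2.947 rel_cw 0.026 r 0.0914 f [-0.2 -6.1  0.8] Mz 0.31 Fgrip 9.4 Fr 1.4 open 12.8 g 29.950176179409027 j6 -2.09
t 33.35 pos [ 504.8 -107.2  127.7] yaw -2.954 ang -2.947 rel_cw 0.026 r 0.0914 f [-0.2 -6.7  1.4] Mz 0.31 Fgrip 10.02 Fr 1.5 open 12.9 g 29.950557947158813 j6 -2.09
t 33.4 pos [ 504.8 -107.1  127.6] yaw -2.954 ang -2.947 rel_cw 0.026 r 0.0915 f [-0.4 -6.2  0.6] Mz 0.29 Fgrip 9.31 Fr 1.6 open 12.7 g 29.950475692749023 j6 -2.09
t 33.45 pos [ 504.8 -107.1  127.6] yaw -2.954 ang -2.948 rel_cw 0.026 r 0.0914 f [ 0.2 -6.1  0.2] Mz 0.32 Fgrip 9.62 Fr 1.0 open 12.9 g 29.95061695575714 j6 -2.09
t 33.5 pos [ 504.8 -107.1  127.6] yaw -2.954 ang -2.947 rel_cw 0.026 r 0.0915 f [-0.8 -6.3  0.8] Mz 0.31 Fgrip 9.48 Fr 2.0 open 13.3 g 29.950372874736786 j6 -2.09
t 33.55 pos [ 504.8 -107.1  127.6] yaw -2.954 ang -2.948 rel_cw 0.026 r 0.0914 f [-0.2 -6.   0.6] Mz 0.27 Fgrip 8.96 Fr 1.3 open 12.9 g 29.950625896453857 j6 -2.09
t 33.6 pos [ 504.8 -107.1  127.7] yaw -2.954 ang -2.947 rel_cw 0.026 r 0.0914 f [-1.5 -5.7  0. ] Mz 0.35 Fgrip 9.3 Fr 2.6 open 12.7 g 29.950675070285797 j6 -2.09
t 33.65 pos [ 504.8 -107.1  127.6] yaw -2.954 ang -2.947 rel_cw 0.026 r 0.0914 f [ 0.1 -5.2  1.1] Mz 0.31 Fgrip 8.69 Fr 1.0 open 12.9 g 29.950514137744904 j6 -2.09
```

Averaged turning force is about 9.3 N, which is firm. Releasing and backing away upward.

```bash
python3 -m inch '[[[0,0,0],0,0.3],[[0,0,0],0,0],[[0,0,0],0,0],[[0,0,0],0,0],[[0,0,-0.2],0,0],[[0,0,-0.4],0,0],[[0,0,-0.5],0,0],[[0,0,-0.5],0,0],[[0,0,0],0,0],[[0,0,0],0,0]]'
python3 - <<'E'
from h import *
for c in ('scene','wrist'):
    p=eyes.read_camera(c);save(p,c+'4.png')
    for n,z in (('tube_end',60),('lever_grip',148),('lever_axis',148)):
      for r in eyes.spot_point(n,p)[:2]:
        X=atz(p,r['centre'],z);print(c,n,round(r['score'],2),np.round(r['centre']),X.round(),incl(X).round())
    if c=='scene': cv2.imwrite('pics/c4.png',cv2.resize(cv2.imread('pics/scene4.png')[150:290,150:330],None,fx=4,fy=4,interpolation=cv2.INTER_CUBIC))
E
```

```text
t: 34.9
eef_pos: [504.4, -106.6, 223.4]
tcp_rot: [3.141, -0.0, -2.955]
ft_force: [0.7, 0.5, -0.7]
opening: 0.495
grip_force: 0.0
scene tube_end 0.91 [263. 355.] [424. 227.  60.] [-94. 346.]
scene tube_end 0.85 [243. 267.] [566.  46.  60.] [  2. 137.]
scene lever_grip 0.88 [181. 257.] [ 504. -109.  148.] [-94.   0.]
scene lever_axis 0.71 [193. 230.] [597. -94. 148.] [ 1. -6.]
scene lever_axis 0.7 [188. 241.] [561. -99. 148.] [-36.  -3.]
wrist tube_end 0.63 [  4. 225.] [ 351. -183.   60.] [-260.  -37.]
wrist tube_end 0.59 [137. 556.] [401. 154.  60.] [-134.  280.]
wrist lever_grip 0.86 [215. 270.] [ 507. -113.  148.] [-91.  -4.]
wrist lever_axis 0.81 [326. 278.] [596. -89. 148.] [ 1. -2.]
```

View pics/c4.png

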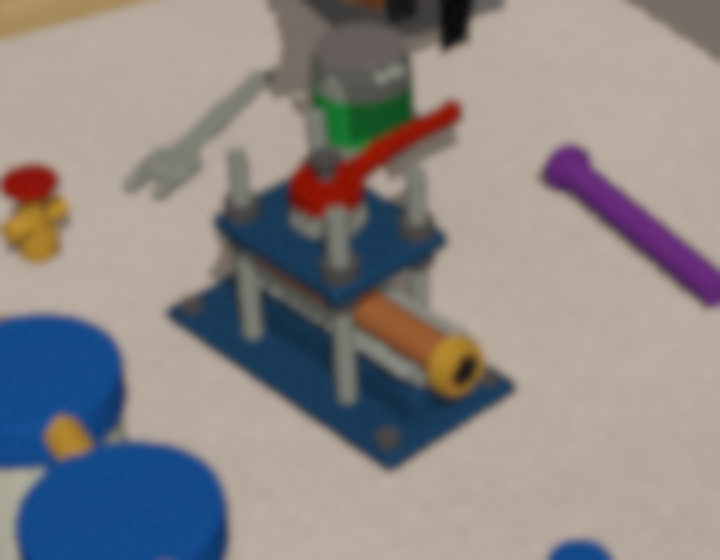

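View pics/wrist4.png

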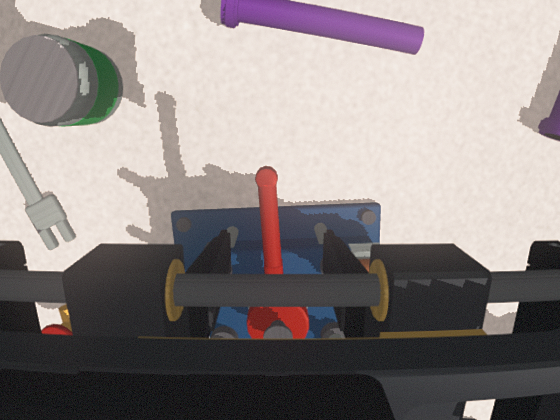

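The tube is home: collar at (365,455) in the crop, about 133 mm out. The lever is between the front pillars, arm from (326,278) to (175,266) in the wrist view. It sits about 0.07 rad back from where I released it, within the play. I'll check its height by triangulation before handing in.

Run:
```python
from h import *
for n in ('lever_grip','lever_axis'):
  Zs=[]
  for k in range(3):
    rs=[];names=[]
    for c in ('scene','wrist','top'):
        p=eyes.read_camera(c);r=eyes.spot_point(n,p)
        r=[q for q in r if np.linalg.norm(atz(p,q['centre'],148)[:2]-([507,-111] if n=='lever_grip' else [596,-90]))<25]
        if r: rs.append(ray(p,r[0]['centre']));names.append(c)
    if len(rs)>1: print(n,names,tri(rs).round(1))
print(env.state()['t'])
```

```text
lever_grip ['scene', 'wrist'] [ 504.4 -111.5  151.3]
lever_grip ['scene', 'wrist'] [ 505.9 -109.   145.4]
lever_grip ['scene', 'wrist'] [ 505.5 -111.   150.9]
lever_axis ['scene', 'wrist'] [592.7 -88.3 146.3]
lever_axis ['scene', 'wrist'] [594.7 -87.1 148.4]
lever_axis ['scene', 'wrist'] [595.4 -89.7 148.9]
37.1
```

The height averages about 149 mm, but noise leaves a little doubt. A gentle touch on top of the arm will settle it (top at 155 mm if seated).

```bash
python3 -m inch '[[[0,-0.09,0.1],0,1],[[0,0,0.2],0,1],[[0,0,0.2],0,1],[[0,0,0.2],0,1],[[0,0,0.2],0,1],[[0,0,0.12],0,1],[[0,0,0.04],0,1],[[0,0,0],0,1],[[0,0,0],0,1],[[0,0,0],0,1]]'; python3 -m inch '[[[0,0,0.01],0,1],[[0,0,0.01],0,1],[[0,0,0.01],0,1],[[0,0,0.01],0,1],[[0,0,0.01],0,1],[[0,0,0.01],0,1],[[0,0,0.01],0,1],[[0,0,0],0,1],[[0,0,0],0,1],[[0,0,0],0,1]]'
```

```text
t: 38.35
eef_pos: [505.9, -112.1, 160.3]
tcp_rot: [-3.141, 0.001, -2.955]
ft_force: [-0.1, -0.0, -0.7]
opening: 0.006
grip_force: 0.0
t: 39.6
eef_pos: [505.8, -112.1, 155.8]
tcp_rot: [3.142, 0.0, -2.955]
ft_force: [-0.0, 0.3, 0.2]
opening: 0.002
grip_force: 0.0
```

No contact down to 155.8 mm, so the lever is seated. Rising and handing in.

```bash
python3 -m inch '[[[0,0,-0.2],0,1],[[0,0,-0.5],0,1],[[0,0,-0.5],0,1],[[0,0,-0.3],0,1],[[0,0,0],0,1],[[0,0,0],0,1],[[0,0,0],0,1],[[0,0,0],0,1],[[0,0,0],0,1],[[0,0,0],0,1]]' && python3 -c "
from cell import env
print(env.job_done())"
```

```text
t: 40.85
eef_pos: [505.7, -112.1, 245.7]
tcp_rot: [3.141, -0.0, -2.955]
ft_force: [-0.2, 0.4, -0.6]
opening: 0.007
grip_force: 0.0
the job is handed in; nothing more can be done
None
```

I handed the job in at about 41 s, with no verdict shown: the tube is home against the end stop, clamped at about 9.3 N at the grip point after two lift-and-swing-back strokes, and the lever is down in its serrations.

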